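# Hold a chisel's edge under the bench magnifier

### The job

Draw the wooden-handled chisel out of the bench rack, turn it level with its bevel facing up, and hold its cutting edge under the middle of the magnifier lamp, about a hand's breadth (10 cm) below the lens, so that the edge can be inspected. Finish while still holding it there, steady and in the gripper alone. Do not let the chisel touch the lamp, and leave the other two chisels in the rack and the mallet, sanding block and try square where they lie.

Things in the scene. Friction and masses are not known exactly. Their poses are not given: they have to be found in the camera images.
- chisel_handle (a point): the wanted chisel: turned wooden handle with brass ring, 24 mm steel blade, 250 mm long, 140 to 220 g. Point: middle of the handle, on its axis. x: along the chisel from handle to cutting edge; y: across the blade; z: out of the bevelled side. Handle round, 27 to 29 mm thick, from 41 mm ahead of to 70 mm behind this point along x; the cutting edge is 180 mm ahead, the balance point 65 mm ahead
- chisel_edge (a point): middle of the wanted chisel's cutting edge, axes as chisel_handle; the blade is 4.5 mm thick, its bevel the last 10 mm
- chisel: the same wanted chisel; origin at its shoulder (65 mm ahead of chisel_handle), axes as there. In the rack its shoulder rests on the slotted board in any one of the three slots; it leans 30 degrees from upright, handle up and towards the rack's -x (robot) side, bevel on the upper, far side
- rack: fixed wooden chisel rack, 130 mm deep (x), 314 mm wide (y), 128 mm high at its end cheeks; origin on the bench; x away from the robot at yaw 0, z up. Slotted board tilted 30 degrees, square to the chisels; three 8 x 29 mm slots at y = -85, 0, 85 mm; chisel shoulders sit on it 125 mm above the bench. A chisel comes out along its own axis, free after a pull of 115 mm
- lamp: fixed magnifier lamp; origin on the bench straight below the lens centre; a round white base 190 mm across stands 290 mm from there along the lamp's y axis, and a black gooseneck rises from it to 450 mm and comes over to the lens
- lens (a point): centre of the lens on the lower face of its ring, 400 mm above the bench; the ring is level, white, 164 mm across and 36 mm high, the clear glass 130 mm across
- chisel_yellow_handle (a point): bystander: the yellow-handled chisel in the rack, same size but an 18 mm blade; middle of its handle, axes as chisel_handle
- chisel_black_handle (a point): bystander: the black-handled chisel in the rack, same size but a 12 mm blade; middle of its handle, axes as chisel_handle
- mallet_head (a point): bystander: wooden mallet lying on the bench; centre of its 64 mm thick, 115 mm long head (along y), handle with blue end reaching 249 mm along -x
- sanding_block: bystander: cork sanding block, 100 x 60 x 30 mm, origin under its centre
- square: bystander: try square lying flat, dark wood stock 105 mm along x and 16 mm thick, steel blade 150 mm along y; origin under the middle of the stock

How it is judged (in metres and radians):
On the way:
1. the chisel is drawn clear of the rack, in the gripper (height (world z) of chisel_edge above 0.14 m and contact force between the fingers and chisel above 1 N and contact force between chisel and rack below 0.1 N), for 0.2 s.
At the end, for the whole second after the job is handed in: the gripper alone holds the wooden-handled chisel, clear of rack and lamp and at rest: level within 15 degrees, bevel up within 20 degrees, its cutting edge within 35 mm of the lens axis and 50 to 160 mm below the lens (contact force between the fingers and chisel above 1 N and contact force between chisel and rack below 0.1 N and contact force between chisel and lamp below 0.1 N and angle between chisel_edge's own x axis and vertical between 1.31 and 1.83 rad and angle between chisel_edge's own z axis and vertical below 0.35 rad and horizontal distance between chisel_edge and lens below 0.035 m and z of chisel_edge in the frame of lens between -0.16 and -0.05 m and linear speed of chisel below 0.03 m/s and angular speed of chisel below 0.2 rad/s); the arm keeps its last pose, push and grip.
It fails at once if the chisel knocks against the lamp (contact force between chisel and lamp above 1 N).
It fails at once if another chisel is drawn or displaced (distance of any of chisel_yellow_handle, chisel_black_handle from where it was at the start of the episode above 0.02 m).
It fails at once if the mallet, sanding block or try square is moved (distance of any of mallet_head, sanding_block, square from where it was at the start of the episode above 0.03 m).
It also fails if it takes over 42 s, if anything falls off the work surface, if the arm or the gripper's body presses on something with over 40 N, if the wrist force passes 120 N, or if a joint passes its speed limit or range.

### The arm

A 6-joint arm with a two-finger parallel gripper is mounted at the origin on the work surface. World frame = base frame: x ahead of the robot, y to its left, z up, the work surface at z = 0. Lengths are in mm, angles in rad, forces in N, time in s.
With the tool pointing down it reaches from about 400 to 925 mm from the base axis. Payload 12.5 kg.
Tool frame: the origin (TCP) lies at the very end of the fingers, on their centre line; the grasp point (between the pads) lies 19 mm behind it; x points along the fingers, y is the direction in which the jaws open and shut, and the axes are right-handed (so a half turn about x gives the same grasp; the last joint's range is limited). The gripper opens to 95 mm and grips with 3 to 60 N. Pads are 20 mm wide; open, the fingers measure 119 mm over their backs; the gripper's body (75 mm by 180 mm) begins 59 mm behind the grasp point.
Start: joints at [-0.106, 0.491, 1.559, -0, 1.092, -0.106], TCP at [625.017, 0.021, 214.661] pointing down, gripper open.
Joint ranges: [-3.1, 3.1], [-0.84, 2.19], [0.05, 2.79], [-1.13, 4.28], [0.06, 2.93], [-2.69, 2.69]. Speed limits (rad/s): [2.22, 2.22, 2.79, 3.14, 3.14, 3.14].

### API

Orientations are given as [roll, pitch, yaw] about the fixed x, y, z axes, in that order (R = Rz(yaw) Ry(pitch) Rx(roll)).
In Python, from cell import env, optics, job gives the robot as it stands.
- The arm moves only by the shell command python3 -m handwheel 'ROWS' [OPENING]. ROWS is JSON, a list of rows, each an object with "travel": the shift along the world's x, y, z in mm, a list of three; "roll": the turn about the world's z in degrees. In form: [{"travel": [dx, dy, dz], "roll": roll}, ...]. A call has 1 to 8 rows; each row is the pose to reach, as a shift and turn from the pose commanded when the call began; what a row does not reach only later rows make up. A row lasts 1/10 s, in which the tool goes at most 50 mm and 8.59 degrees, less where a joint would pass 70% of its speed; a pose out of reach is approached as far as the arm can. A call with a gripper value outside its range is refused whole. OPENING is the closure, from -1 (fully open) to 1 (shut), set as the call begins (- or left out, the last holds). The fingers move at their own pace and stop on an object; the grip force is fixed at half the most. Time passes only in rows, so rows that repeat a pose let the fingers close. It gives the time, the measured TCP pose, the force and the opening at its end, in the units of the state.
- env.state(): the state, without advancing time (a new reading comes with each control period).
- optics.read_camera(name): name is "scene" or "side" or "wrist"; returns the picture (400x640x3 uint8, red, green, blue); there is no depth.
- optics.camera_params(name): a dict with "fx", "fy", "cx", "cy" (pixels), "k1" (the pictures are not rectified: a ray, as slopes to the right and down, at radius r is drawn at 1 + k1 r^2 times it, then the intrinsics apply), "world_from_camera" (4x4, takes a point from camera to world coordinates). Camera axes: x right, y up, looking along -z (the intrinsics and any distortion apply to the point x, -y, -z); pixel columns grow to the right and rows downward; lengths in mm; the calibration is good to about 2 mm. A picture is of the moment at which its call begins: read the wrist's pose just before it. camera_params takes no time and is no camera call; for the wrist camera it gives the pose at the moment of the call.
- job.job_done(): hands the job in, once; it reports no verdict.
The state is a dict: "t": time; "joints": joint angles; "qvel": joint speeds; "tau": joint torques, N m; "eef_pos": TCP position; "tcp_rot": TCP orientation; "ft_force": force on the tool from outside, world axes, zero at the start; "moment": the same for the moment, N m; "opening": opening from 0.0 (shut) to 1.0 (fully open).
Only numpy, scipy, OpenCV 4.12 (cv2) and the standard library are available. Lean on these libraries where they do the work, as an engineer would, in place of code of your own. Each camera call takes 0.05 s, during which the arm holds its last target.

## Working session

There is one attempt and no reset: what is moved stays moved. The work goes in short steps, Python scripts to look and compute and a shell command to move; the robot and the scene stay as the last step left them, time stands still between calls to the robot, and variables do not carry over. Pictures are saved under pics/ and viewed, and the job is handed in when it is done.

```bash
ls; mkdir -p pics; cat > h.py <<'E'
import numpy as np, cv2
from cell import env, optics, job
def shot(n,f):
    p=optics.camera_params(n); im=optics.read_camera(n)
    cv2.imwrite(f'pics/{f}.png',im[:,:,::-1]); np.save(f'pics/{f}.npy',np.array([p['fx'],p['fy'],p['cx'],p['cy'],p['k1']]+list(np.array(p['world_from_camera']).ravel())))
    return im
def par(f):
    a=np.load(f'pics/{f}.npy'); return a[:5],a[5:].reshape(4,4)
def ray(f,u,v):
    (fx,fy,cx,cy,k),T=par(f)
    d=np.array([(u-cx)/fx,(v-cy)/fy]); s=d.copy()
    for _ in range(30): s=d/(1+k*(s@s))
    w=T[:3,:3]@np.array([s[0],-s[1],-1]); return T[:3,3],w/np.linalg.norm(w)
def onz(f,u,v,z):
    o,w=ray(f,u,v); return o+w*(z-o[2])/w[2]
def tri(*obs):
    A=np.zeros((3,3));b=np.zeros(3);R=[ray(*o) for o in obs]
    for o,w in R:
        M=np.eye(3)-np.outer(w,w);A+=M;b+=M@o
    x=np.linalg.solve(A,b); return x,[round(float(np.linalg.norm((np.eye(3)-np.outer(w,w))@(x-o))),1) for o,w in R]
def proj(f,P):
    (fx,fy,cx,cy,k),T=par(f)
    c=np.linalg.inv(T)@np.append(P,1); s=np.array([c[0],-c[1]])/-c[2]; s=s*(1+k*(s@s)); return np.array([fx*s[0]+cx,fy*s[1]+cy])
def crop(f,u0,v0,u1,v1,k,out):
    im=cv2.imread(f'pics/{f}.png')[v0:v1,u0:u1]; cv2.imwrite(f'pics/{out}.png',cv2.resize(im,None,fx=k,fy=k,interpolation=cv2.INTER_CUBIC))
E
python3 - <<'E'
from h import *
print(env.state())
for n in ['scene','side','wrist']:
    shot(n,n+'0'); print(n,par(n+'0'))
E
```

```text
pics
{'t': 0.0, 'joints': array([-1.05613605e-01,  4.91569528e-01,  1.55943996e+00, -1.14942645e-05,
        1.09168107e+00, -1.05606889e-01]), 'qvel': array([ 0.00098756,  0.00193337, -0.00242279,  0.00174961,  0.00052036,
       -0.00138053]), 'tau': array([-9.52334158e-04, -6.12640929e+01, -2.58175153e+01,  6.92750537e-02,
        4.83079045e-02, -1.38641695e-05]), 'eef_pos': array([6.24765672e+02, 3.62719414e-02, 2.14058820e+02]), 'tcp_rot': array([-1.66711831,  1.56969838,  3.04526925]), 'ft_force': array([-1.28790168,  0.28975875,  0.58891671]), 'moment': array([0.00807132, 0.01090072, 0.02038558]), 'opening': 0.9993462184812811}
scene (array([ 4.53524344e+02,  4.53524344e+02,  3.19218687e+02,  1.95684687e+02,
       -6.32471190e-02]), array([[-6.49010218e-01, -5.31485328e-01,  5.44342799e-01,
         1.30064176e+03],
       [ 7.60489128e-01, -4.73002533e-01,  4.44887503e-01,
         5.58901924e+02],
       [ 2.10243425e-02,  7.02703316e-01,  7.11172291e-01,
         1.21386326e+03],
       [ 0.00000000e+00,  0.00000000e+00,  0.00000000e+00,
         1.00000000e+00]]))
side (
[... 192 characters left out ...]
 [-1.61644942e-01, -6.38438558e-01,  7.52507223e-01,
         8.17605757e+02],
       [ 7.30734246e-04,  7.62457694e-01,  6.47037657e-01,
         1.00750979e+03],
       [ 0.00000000e+00,  0.00000000e+00,  0.00000000e+00,
         1.00000000e+00]]))
wrist (array([ 3.14340141e+02,  3.14340141e+02,  3.19947699e+02,  1.91642471e+02,
       -2.97148496e-02]), array([[ 9.99999461e-01,  5.55502047e-04,  8.77454519e-04,
         6.24410655e+02],
       [-7.62192947e-04,  9.66468149e-01,  2.56785390e-01,
         7.22584655e+01],
       [-7.05387035e-04, -2.56785921e-01,  9.66468051e-01,
         3.84024900e+02],
       [ 0.00000000e+00,  0.00000000e+00,  0.00000000e+00,
         1.00000000e+00]]))
```

View pics/scene0.png

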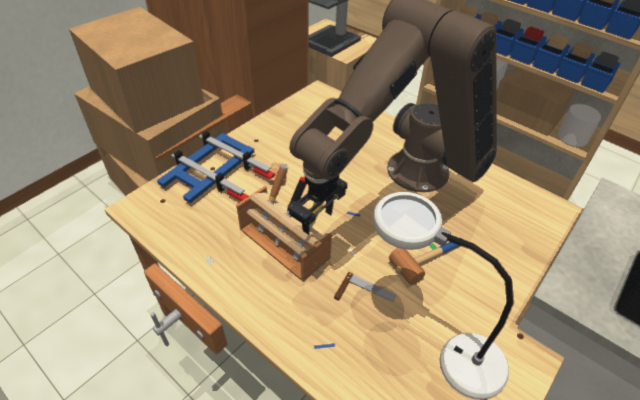

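View pics/side0.png

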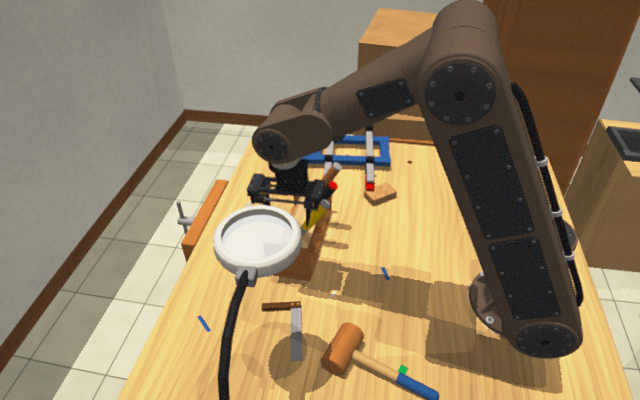

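View pics/wrist0.png

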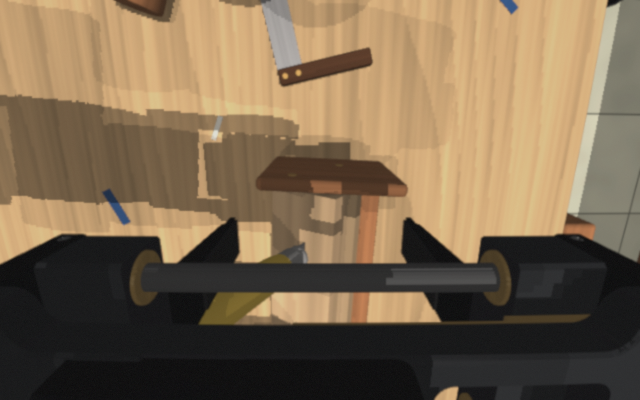

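```bash
python3 -m handwheel '[{"travel":[0,0,40],"roll":0},{"travel":[0,0,80],"roll":0},{"travel":[-20,0,120],"roll":0},{"travel":[-60,0,150],"roll":0},{"travel":[-100,0,170],"roll":0},{"travel":[-130,0,180],"roll":0},{"travel":[-150,0,180],"roll":0},{"travel":[-150,0,180],"roll":0}]'
python3 - <<'E'
from h import *
for n in ['scene','side','wrist']: shot(n,n+'1')
crop('scene1',180,150,500,390,2.4,'a'); crop('side1',180,120,440,380,2.3,'b')
print(env.state()['eef_pos'],env.state()['t'])
E
```

```text
t: 0.95
eef_pos: [473.2, 0.2, 395.7]
tcp_rot: [1.414, 1.569, -0.157]
ft_force: [0.9, 0.1, -0.2]
opening: 0.994
[ 4.75659577e+02 -3.86610801e-02  3.94447941e+02] 1.1
```

View pics/a.png

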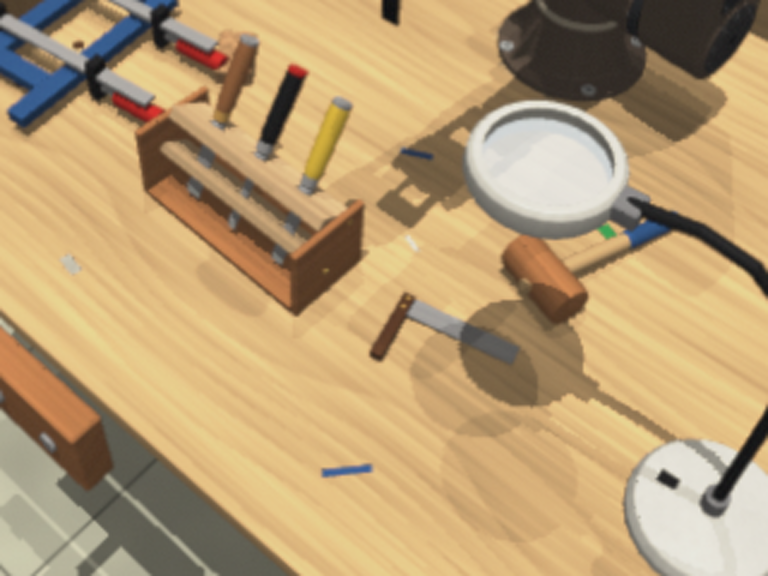

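View pics/b.png

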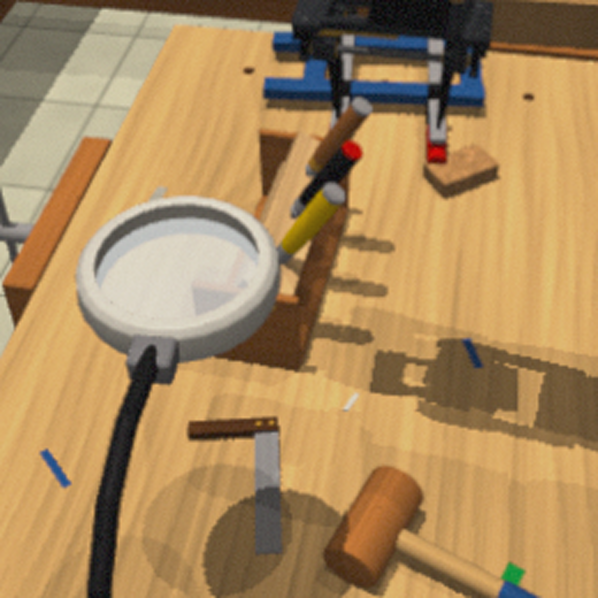

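View pics/wrist1.png

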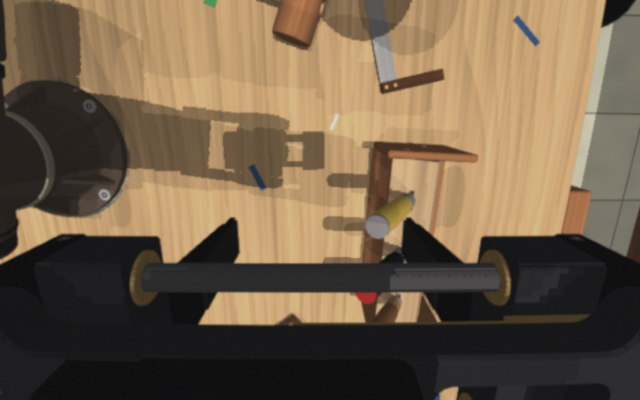

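```bash
python3 - <<'E'
from h import *
s=lambda u,v:('scene1',180+u/2.4,150+v/2.4); d=lambda u,v:('side1',180+u/2.3,120+v/2.3)
for n,a,b in [('woodEnd',(247,42),(361,107)),('blackEnd',(298,72),(351,152)),('yelEnd',(341,104),(333,194)),('woodFer',(220,123),(315,170)),('yelFer',(309,185),(281,258))]:
    print(n,*tri(s(*a),d(*b)))
# lens ring: outer outline extents centre
print('ring top in scene L/R', tri(s(547,155),d(178,264)))
for n,p in [('rack cheek +y far bottom',(297,312)),('blackrack -y',(146,190))]: print(n,onz(*s(*p),0))
print('side cheek bottom',onz(*d(302,366),0))
print('base', onz(*s(712,515),10))
print('sq', onz(*s(376,355),8),onz(*s(408,297),8),onz(*s(515,355),4))
print('mallet',onz(*s(545,275),32),onz(*d(375,525),32))
print('block',onz(*d(460,165),20))
E
```

```text
woodEnd [ 531.30919092 -224.95400639  234.85689271] [0.7, 0.7]
blackEnd [ 530.22261248 -133.70246973  235.21415262] [0.1, 0.1]
yelEnd [538.95758765 -52.78396421 236.79896559] [0.4, 0.4]
woodFer [ 591.16595865 -224.90753862  123.74159158] [0.3, 0.3]
yelFer [600.76395014 -50.63376077 130.65150916] [2.5, 2.5]
ring top in scene L/R (array([610.72171767, 266.43627475, 430.23967933]), [1.3, 1.3])
rack cheek +y far bottom [691.25042084   7.65787665   0.        ]
blackrack -y [ 679.16556652 -298.49317928    0.        ]
side cheek bottom [ 5.67810809e+02  7.02326435e+00 -1.13686838e-13]
base [590.46118788 562.47288494  10.        ]
sq [677.5356673  130.88280254   8.        ] [579.69760224 106.77123922   8.        ] [557.68151873 264.8075317    4.        ]
mallet [444.98008993 232.54625827  32.        ] [447.24635664 231.73398209  32.        ]
block [ 400.34793286 -394.9313611    20.        ]
```

```bash
cat > ov.py <<'E'
from h import *
import sys
xs,ys,lx,ly=map(float,sys.argv[1:5]); yaw=np.radians(-2.3)
a=np.array([-.5*np.cos(yaw),-.5*np.sin(yaw),.866]); S=np.array([xs,ys,125.])
yv=np.array([-np.sin(yaw),np.cos(yaw),0]); zv=np.cross(a,yv)
outs=[]
for f,c in (('scene1',(250,150,350,260)),('side1',(270,150,370,260))):
    im=cv2.imread(f'pics/{f}.png'); k=5
    im=cv2.resize(im,None,fx=k,fy=k,interpolation=cv2.INTER_CUBIC)
    P=lambda X:tuple(int(round(t)) for t in (proj(f,X)+.5)*k)
    for off in (0,85,170):
        B=S+yv*off
        for d in (0,24,65,135):
            pts=[P(B+a*d+14*(np.cos(t)*yv+np.sin(t)*zv)) for t in np.linspace(0,6.28,24)] if d>=24 else [P(B-12*yv),P(B+12*yv)]
            cv2.polylines(im,[np.array(pts)],False,(0,255,0),1)
        cv2.line(im,P(B),P(B+a*135),(255,255,0),1)
    u0,v0,u1,v1=c; outs.append(im[v0*k:v1*k,u0*k:u1*k][:, :390])
cv2.imwrite('pics/'+sys.argv[5]+'.png',np.hstack(outs))
outs=[]
for f,c in (('scene1',(360,180,480,320)),('side1',(200,190,320,330))):
    im=cv2.imread(f'pics/{f}.png'); k=3
    im=cv2.resize(im,None,fx=k,fy=k,interpolation=cv2.INTER_CUBIC)
    P=lambda X:[int(round(t)) for t in (proj(f,X)+.5)*k]
    for r,z in ((82,400),(82,436),(65,400)):
        cv2.polylines(im,[np.array([P(np.array([lx+r*np.cos(t),ly+r*np.sin(t),z])) for t in np.linspace(0,6.29,60)])],True,(0,0,255),1)
    u0,v0,u1,v1=c; outs.append(im[v0*k:v1*k,u0*k:u1*k])
cv2.imwrite('pics/'+sys.argv[5]+'L.png',np.hstack(outs))
E
python3 ov.py 592 -225 611 268 ov1
```

```text
(no output)
```

View pics/ov1.png

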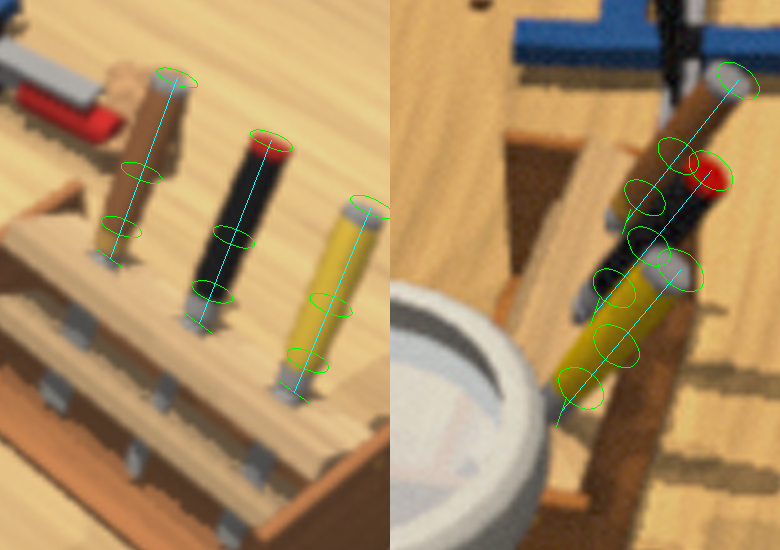

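View pics/ov1L.png

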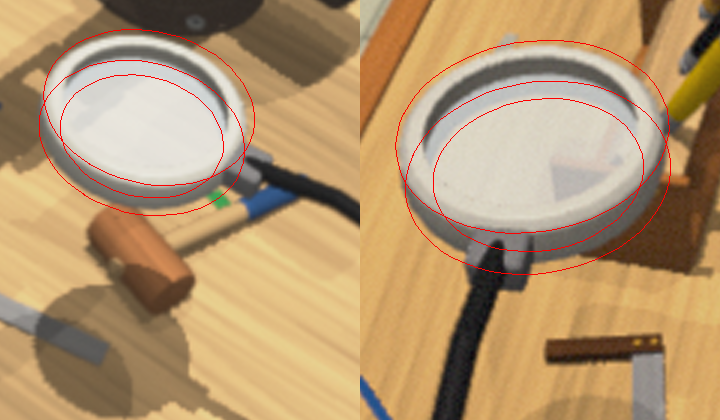

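```bash
python3 ov.py 595 -226 612 266 ov2
```

```text
(no output)
```

View pics/ov2.png

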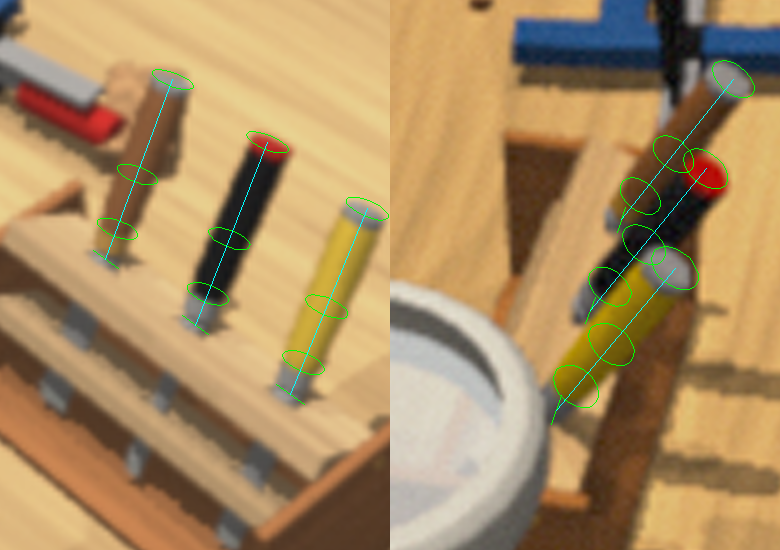

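```bash
python3 -m handwheel '[{"travel":[10,-30,0],"roll":8.5},{"travel":[20,-60,0],"roll":17},{"travel":[30,-90,0],"roll":25.5},{"travel":[40,-120,0],"roll":34},{"travel":[50,-150,0],"roll":42.5},{"travel":[60,-180,0],"roll":51},{"travel":[70,-205,0],"roll":59.5},{"travel":[77,-223,0],"roll":68}]' -0.2
python3 -m handwheel '[{"travel":[0,0,0],"roll":8.5},{"travel":[0,0,-20],"roll":17},{"travel":[0,0,-50],"roll":19.7},{"travel":[0,0,-80],"roll":19.7},{"travel":[0,0,-80],"roll":19.7},{"travel":[0,0,-80],"roll":19.7}]'
python3 - <<'E'
from h import *
for n in ['scene','side','wrist']: shot(n,n+'2')
crop('scene2',210,110,370,260,4,'a2'); crop('side2',220,90,380,240,4,'b2')
s=env.state();print(s['eef_pos'],s['tcp_rot'],s['opening'],s['joints'])
R=cv2.Rodrigues(np.zeros(3))[0]
E
```

```text
t: 1.9
eef_pos: [553.3, -225.1, 393.1]
tcp_rot: [3.017, 1.569, 2.638]
ft_force: [-0.3, -0.1, -0.1]
opening: 0.596
t: 2.5
eef_pos: [552.7, -223.3, 314.6]
tcp_rot: [2.621, 1.57, 2.581]
ft_force: [-0.2, -0.0, 0.0]
opening: 0.601
[ 552.70262197 -223.27350882  316.05171969] [-0.40874139  1.56872361 -0.44891865] 0.6026794864413486 [-4.94743896e-01  3.65189264e-01  1.49052834e+00  9.89985475e-05
  1.28380451e+00 -2.02539089e+00]
```

View pics/a2.png

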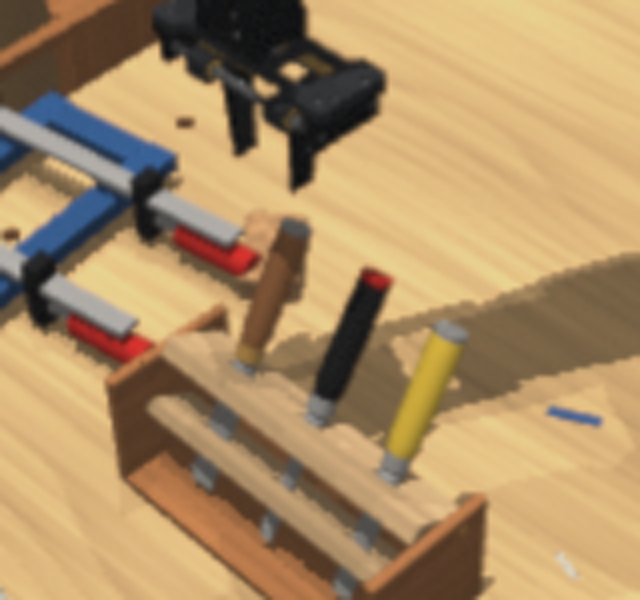

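View pics/wrist2.png

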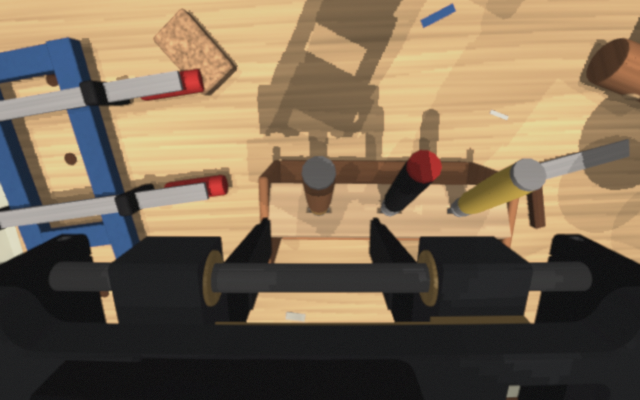

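```bash
python3 - <<'E'
from h import *
for n,u,v in (('w',319,172),('b',424,167),('y',530,175)):
    print(n,onz('wrist2',u,v,241))
print(tri(('wrist2',319,172),('scene2',210+295/4,110+229/4)))
print(proj('wrist2',np.array([527.5,-222.3,242])), proj('wrist2',np.array([552.7,-223.3,316-19])))
E
```

```text
w [ 529.36808825 -223.09268433  241.        ]
b [ 528.66499384 -139.88241833  241.        ]
y [538.49776114 -53.58183297 241.        ]
(array([ 530.13289284, -222.78491045,  235.62689528]), [0.5, 0.5])
[319.90011227 169.88421025] [319.78992383 225.08364565]
```

```bash
python3 -m handwheel '[{"travel":[0,0,-40],"roll":0},{"travel":[0,0,-80],"roll":0},{"travel":[0,0,-110],"roll":0},{"travel":[0,0,-125],"roll":0},{"travel":[0,0,-134],"roll":0},{"travel":[0,0,-134],"roll":0},{"travel":[0,0,-134],"roll":0}]'
python3 - <<'E'
from h import *
for n in ['scene','side','wrist']: shot(n,n+'3')
crop('scene3',230,130,350,230,6,'a3'); crop('side3',250,100,400,230,5,'b3')
E
```

```text
t: 3.35
eef_pos: [552.6, -223.3, 181.9]
tcp_rot: [-0.403, 1.569, -0.443]
ft_force: [0.5, -0.2, -0.3]
opening: 0.598
```

View pics/a3.png

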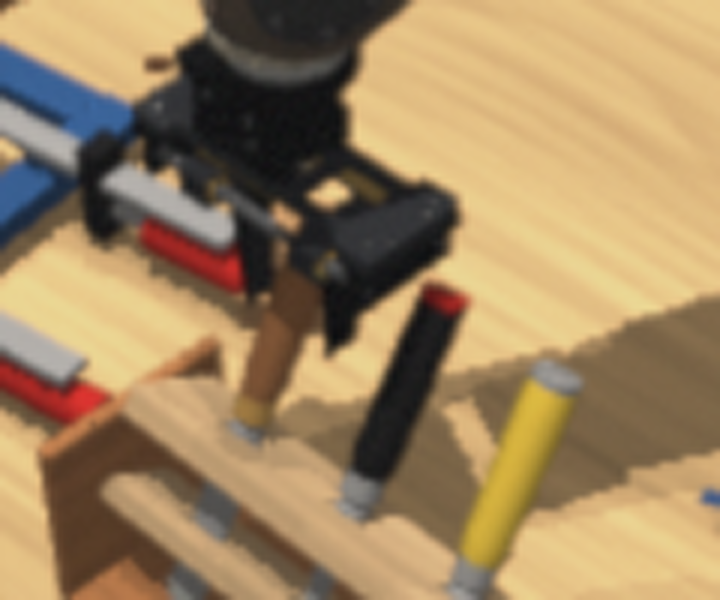

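View pics/b3.png

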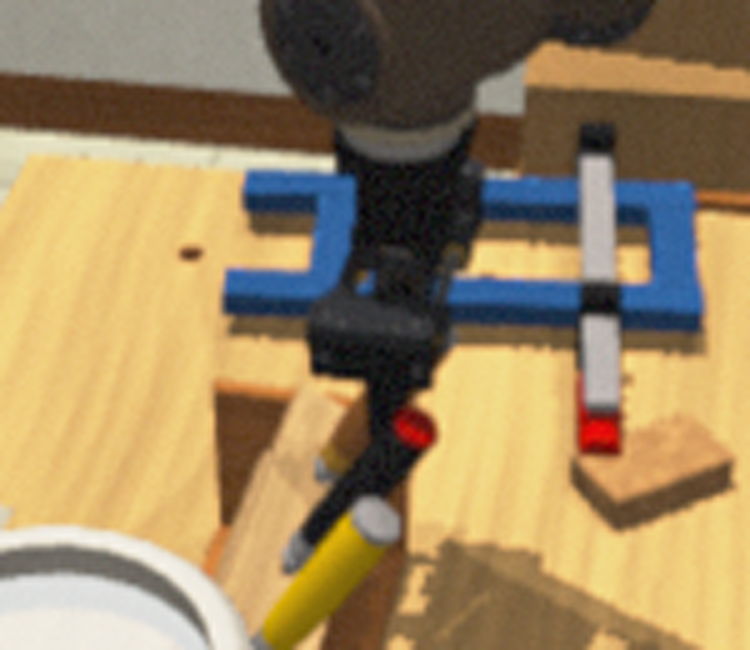

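```bash
python3 -m handwheel '[{"travel":[0,0,0],"roll":0},{"travel":[0,0,0],"roll":0},{"travel":[0,0,0],"roll":0},{"travel":[0,0,0],"roll":0},{"travel":[0,0,0],"roll":0},{"travel":[0,0,0],"roll":0},{"travel":[0,0,0],"roll":0},{"travel":[0,0,0],"roll":0}]' 1
python3 -m handwheel '[{"travel":[-3,0,5.2],"roll":0},{"travel":[-8,0.3,14],"roll":0},{"travel":[-13,0.5,22.5],"roll":0},{"travel":[-20,0.8,34.6],"roll":0},{"travel":[-27,1,46.8],"roll":0},{"travel":[-34,1.4,58.9],"roll":0},{"travel":[-40,1.6,69.3],"roll":0},{"travel":[-40,1.6,69.3],"roll":0}]'
python3 - <<'E'
from h import *
for n in ['scene','side','wrist']: shot(n,n+'4')
crop('scene4',230,100,370,240,5,'a4'); crop('side4',230,80,390,230,5,'b4')
print(env.state()['moment'])
E
```

```text
t: 4.3
eef_pos: [552.0, -223.0, 180.7]
tcp_rot: [1.499, 1.571, 1.459]
ft_force: [-0.1, 0.4, -0.1]
opening: 0.3
t: 5.1
eef_pos: [511.6, -221.6, 251.8]
tcp_rot: [-0.508, 1.569, -0.549]
ft_force: [0.5, -0.4, -2.6]
opening: 0.293
[ 0.05205627 -0.14943147 -0.01446025]
```

View pics/a4.png

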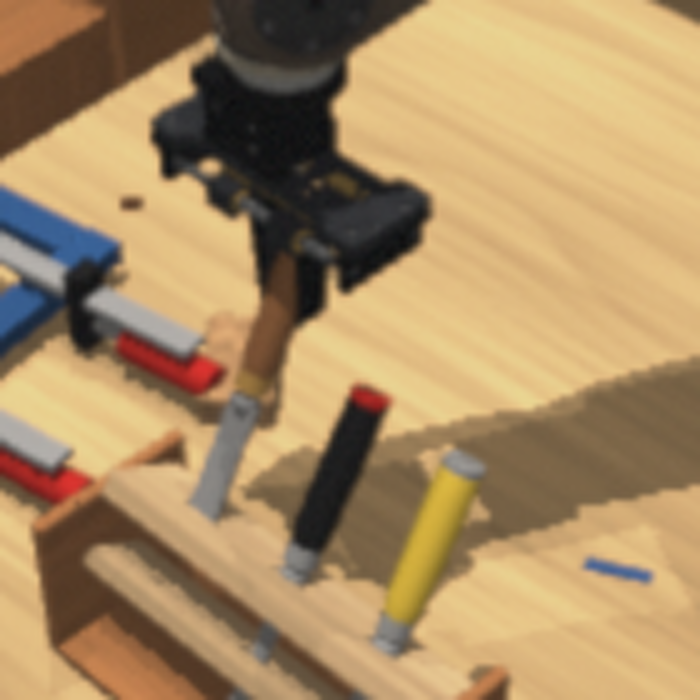

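View pics/b4.png

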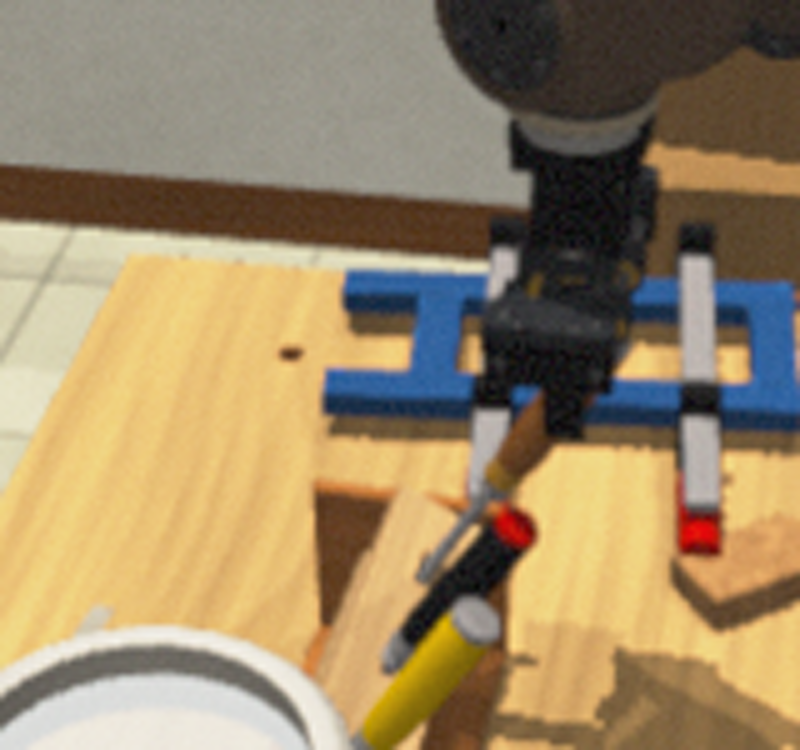

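```bash
python3 -m handwheel '[{"travel":[-8,0.3,14],"roll":0},{"travel":[-18,0.7,31],"roll":0},{"travel":[-28,1.1,48.5],"roll":0},{"travel":[-38,1.5,66],"roll":0},{"travel":[-48,1.9,83],"roll":0},{"travel":[-55,2.2,110],"roll":0},{"travel":[-60,2.2,140],"roll":0},{"travel":[-60,2.2,170],"roll":0}]'
python3 -m handwheel '[{"travel":[0,0,10],"roll":0},{"travel":[0,0,20],"roll":0},{"travel":[0,0,20],"roll":0}]'
python3 - <<'E'
from h import *
for n in ['scene','side','wrist']: shot(n,n+'5')
crop('scene5',200,60,400,260,3.5,'a5'); crop('side5',230,60,430,230,3.5,'b5')
print(env.state()['moment'])
E
```

```text
t: 6.05
eef_pos: [450.8, -218.9, 421.7]
tcp_rot: [2.812, 1.57, 2.772]
ft_force: [1.1, -0.7, -2.6]
opening: 0.295
t: 6.35
eef_pos: [452.0, -219.2, 440.1]
tcp_rot: [0.01, 1.571, -0.03]
ft_force: [0.9, 0.6, -2.5]
opening: 0.294
[0.10669478 0.06696593 0.023884  ]
```

View pics/a5.png

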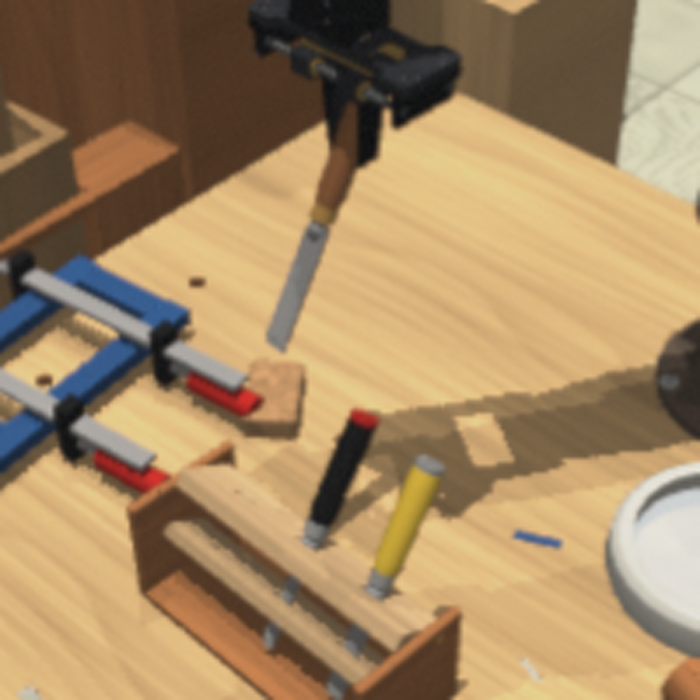

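View pics/b5.png

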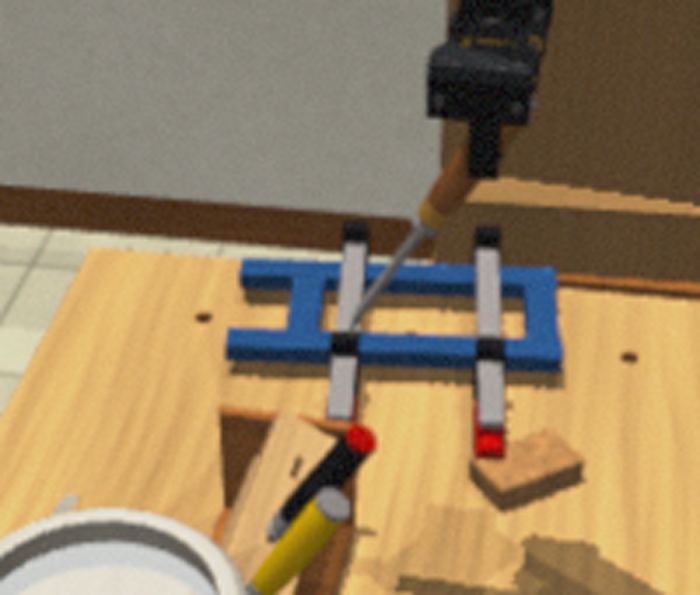

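```bash
python3 -m handwheel '[{"travel":[0,30,0],"roll":0.5},{"travel":[0,70,0],"roll":1},{"travel":[0,115,0],"roll":1.5},{"travel":[0,160,0],"roll":2},{"travel":[0,205,0],"roll":2.3},{"travel":[0,245,0],"roll":2.3},{"travel":[0,275,0],"roll":2.3},{"travel":[0,287.5,0],"roll":2.3}]'
python3 -m handwheel '[{"travel":[20,0,-20],"roll":0},{"travel":[45,0,-60],"roll":0},{"travel":[70,0,-100],"roll":0},{"travel":[87,0,-140],"roll":0},{"travel":[92.5,0,-180],"roll":0},{"travel":[92.5,0,-220],"roll":0},{"travel":[92.5,0,-250],"roll":0},{"travel":[92.5,0,-250],"roll":0}]'
python3 - <<'E'
from h import *
for n in ['scene','side','wrist']: shot(n,n+'6')
crop('scene6',230,150,430,300,3.5,'a6'); crop('side6',200,120,400,320,3.5,'b6')
print(env.state()['moment'])
E
```

```text
t: 7.3
eef_pos: [451.6, 70.5, 439.1]
tcp_rot: [2.852, 1.569, 2.855]
ft_force: [0.3, -0.1, -1.2]
opening: 0.292
t: 8.1
eef_pos: [542.6, 67.6, 185.9]
tcp_rot: [-3.132, 1.563, -3.133]
ft_force: [0.5, 1.0, -2.2]
opening: 0.299
[0.13262286 0.02543274 0.05388451]
```

View pics/a6.png

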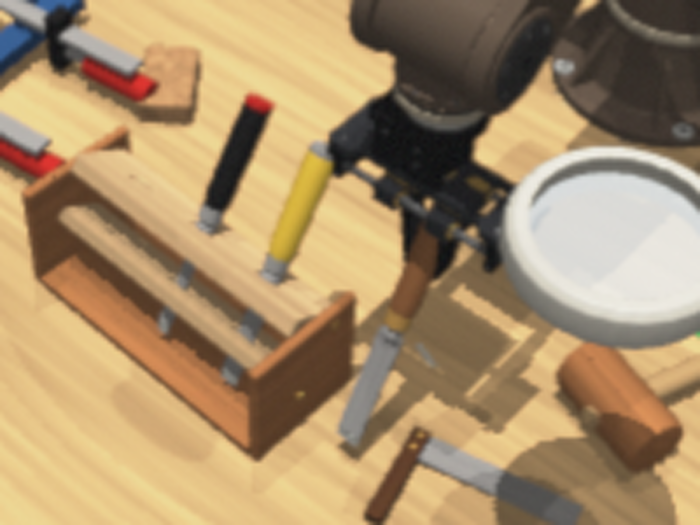

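View pics/b6.png

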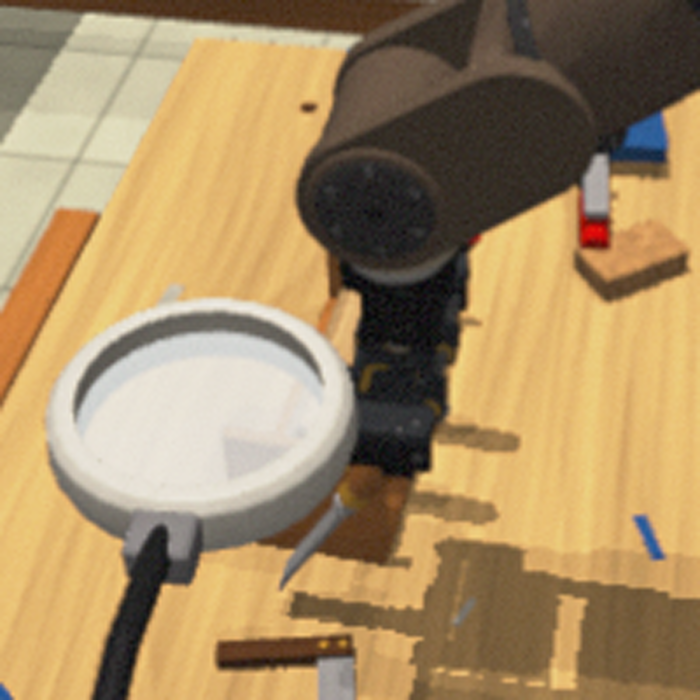

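```bash
python3 - <<'E'
from h import *
print(tri(('scene6',230+351/3.5,150+440/3.5),('side6',200+283/3.5,120+584/3.5)))
print(onz('scene6',230+425/3.5,150+432/3.5,16),onz('side6',200+217/3.5,120+648/3.5,16),onz('side6',200+352/3.5,120+645/3.5,16))
E
```

```text
(array([639.88892377,  73.01595225,  31.1980499 ]), [0.5, 0.5])
[580.49494385 112.44659192  16.        ] [679.07190488 129.42906886  16.        ] [577.72984929 109.49580202  16.        ]
```

```bash
python3 -m handwheel '[{"travel":[-3,0,-20],"roll":0},{"travel":[-6,0,-32],"roll":0},{"travel":[-14,0,-39],"roll":0},{"travel":[-23.5,0,-45.5],"roll":0},{"travel":[-32,0,-52],"roll":0},{"travel":[-40,0,-59],"roll":0},{"travel":[-48,0,-66],"roll":0},{"travel":[-55,0,-73.5],"roll":0}]'
python3 - <<'E'
from h import *
for n in ['scene','side']: shot(n,n+'7')
crop('scene7',230,150,430,300,3.5,'a7'); crop('side7',200,120,400,320,3.5,'b7')
print(env.state()['moment'],env.state()['ft_force'])
E
```

```text
t: 9.05
eef_pos: [489.7, 68.2, 117.5]
tcp_rot: [0.016, 1.568, 0.016]
ft_force: [-2.0, -0.0, 2.1]
opening: 0.295
[-0.05883021  0.0892553  -0.07172078] [-1.61921043 -0.37157675  2.50636657]
```

View pics/a7.png

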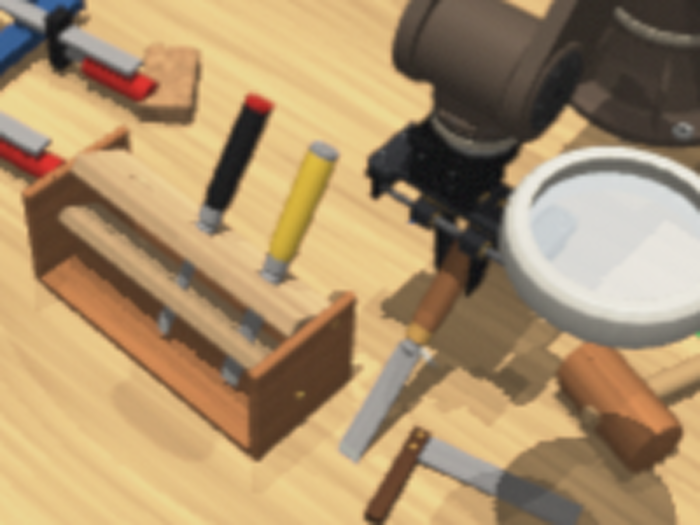

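View pics/b7.png

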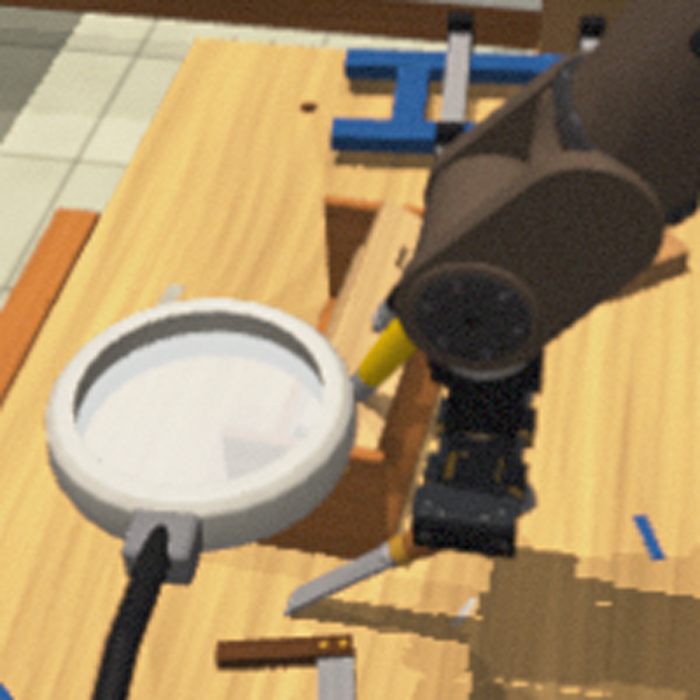

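```bash
python3 -m handwheel '[{"travel":[-7,0,-8],"roll":0},{"travel":[-13.5,0,-16.5],"roll":0},{"travel":[-19.5,0,-25],"roll":0},{"travel":[-25,0,-34],"roll":0},{"travel":[-30,0,-43.5],"roll":0},{"travel":[-34.5,0,-53],"roll":0},{"travel":[-38.5,0,-63],"roll":0},{"travel":[-42,0,-73],"roll":0}]'
python3 -m handwheel '[{"travel":[-3,0,-10],"roll":0},{"travel":[-5.5,0,-20],"roll":0},{"travel":[-7,0,-28],"roll":0},{"travel":[-8.5,0,-36],"roll":0},{"travel":[-8.5,0,-38],"roll":0},{"travel":[-8.5,0,-38],"roll":0}]'
python3 - <<'E'
from h import *
for n in ['scene','side']: shot(n,n+'8')
crop('scene8',230,150,430,300,3.5,'a8'); crop('side8',200,120,400,320,3.5,'b8')
print(env.state()['moment'],env.state()['ft_force'])
E
```

```text
t: 9.95
eef_pos: [446.7, 68.4, 42.5]
tcp_rot: [2.995, 1.57, 2.995]
ft_force: [-1.2, -0.4, -0.2]
opening: 0.288
t: 10.55
eef_pos: [438.9, 68.3, 5.2]
tcp_rot: [2.997, 1.57, 2.997]
ft_force: [-2.0, 0.2, -0.4]
opening: 0.289
[ 0.12368204 -0.03451226 -0.02643145] [-1.31163607 -0.1710116  -0.01964259]
```

View pics/a8.png

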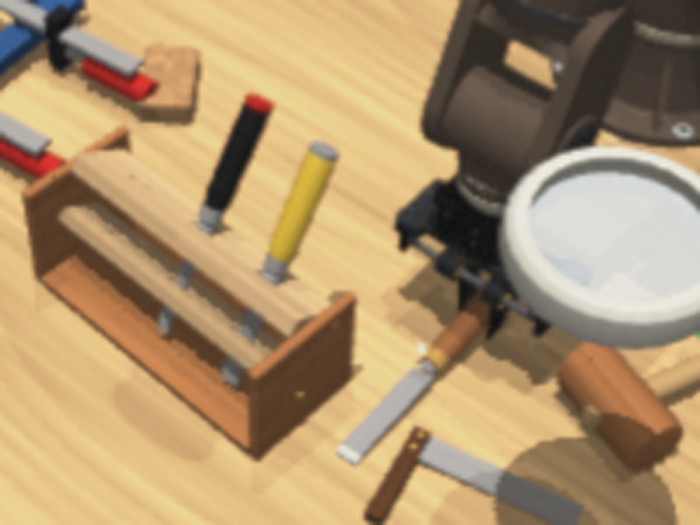

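View pics/b8.png

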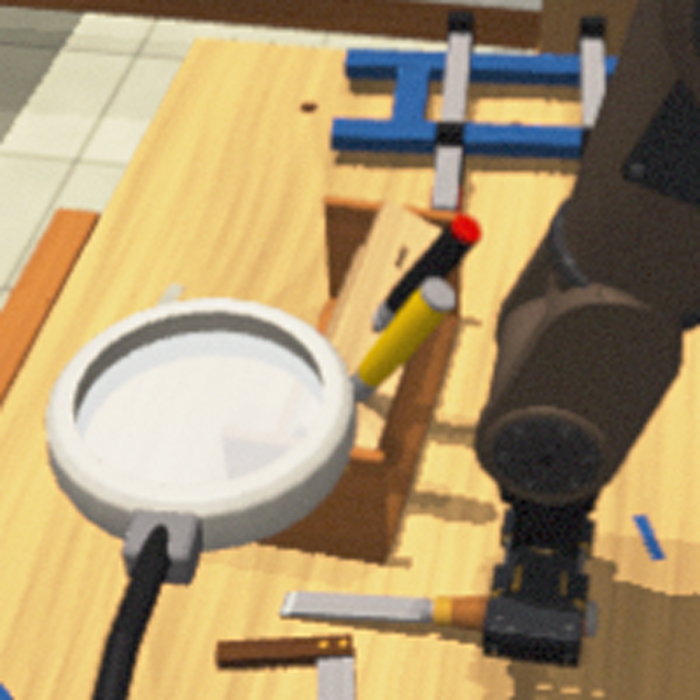

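```bash
python3 -m handwheel '[{"travel":[0,0,0],"roll":0},{"travel":[0,0,0],"roll":0},{"travel":[0,0,-1],"roll":0},{"travel":[0,0,-2],"roll":0},{"travel":[0,0,-2],"roll":0},{"travel":[5,0,-2],"roll":0},{"travel":[15,0,-2],"roll":0},{"travel":[25,0,-2],"roll":0}]' 0
python3 -m handwheel '[{"travel":[10,0,0],"roll":0},{"travel":[18,0,0],"roll":0},{"travel":[20,0,0],"roll":0},{"travel":[20,0,0],"roll":0}]'
python3 - <<'E'
from h import *
for n in ['scene','side']: shot(n,n+'9')
crop('scene9',230,150,430,300,3.5,'a9'); crop('side9',200,120,400,320,3.5,'b9')
E
```

```text
t: 11.45
eef_pos: [465.2, 68.3, 3.6]
tcp_rot: [0.171, 1.57, 0.171]
ft_force: [0.5, -0.1, -1.1]
opening: 0.501
t: 11.85
eef_pos: [484.1, 68.3, 3.4]
tcp_rot: [2.493, 1.571, 2.493]
ft_force: [-1.1, 0.5, 0.2]
opening: 0.502
```

View pics/a9.png

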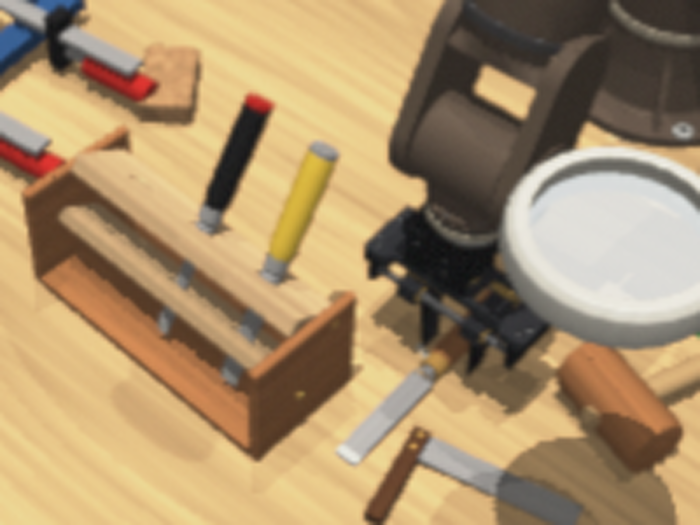

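View pics/b9.png

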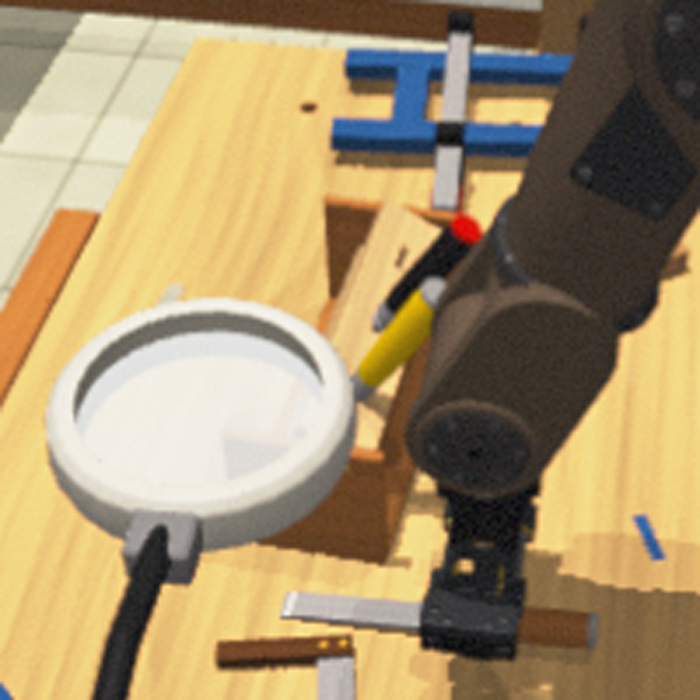

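```bash
python3 -m handwheel '[{"travel":[0,0,0],"roll":0},{"travel":[0,0,0],"roll":0},{"travel":[0,0,0],"roll":0},{"travel":[0,0,0],"roll":0},{"travel":[0,0,0],"roll":0},{"travel":[0,0,0],"roll":0},{"travel":[0,0,0],"roll":0},{"travel":[0,0,3],"roll":0}]' 1
python3 -m handwheel '[{"travel":[0,0,10],"roll":0},{"travel":[0,0,25],"roll":0},{"travel":[0,0,45],"roll":0},{"travel":[0,0,65],"roll":0},{"travel":[0,0,80],"roll":0},{"travel":[0,0,87],"roll":0},{"travel":[0,0,87],"roll":0}]'
python3 - <<'E'
from h import *
for n in ['scene','side']: shot(n,n+'10')
crop('scene10',230,150,430,300,3.5,'a10'); crop('side10',200,120,400,320,3.5,'b10')
E
```

```text
t: 12.75
eef_pos: [483.8, 68.3, 6.3]
tcp_rot: [3.039, 1.57, 3.039]
ft_force: [0.8, -0.2, -2.8]
opening: 0.276
t: 13.45
eef_pos: [484.3, 68.3, 94.4]
tcp_rot: [0.047, 1.569, 0.047]
ft_force: [0.9, -0.1, -2.2]
opening: 0.28
```

View pics/a10.png

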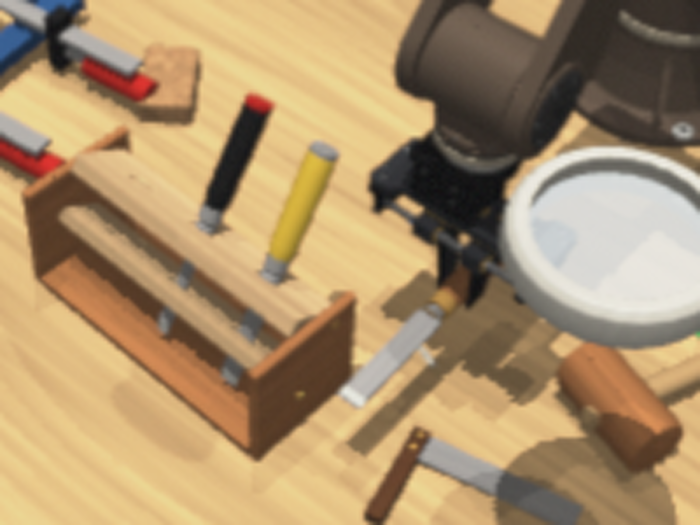

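View pics/b10.png

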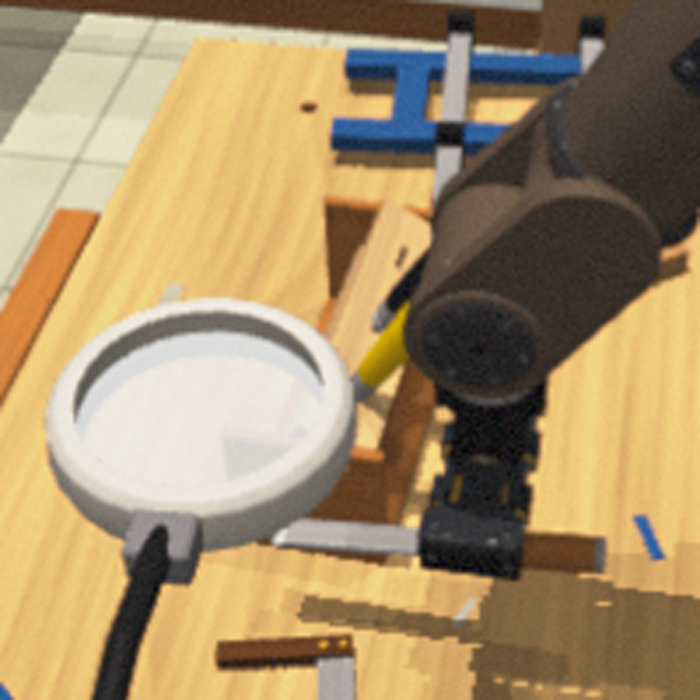

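```bash
python3 - <<'E'
from h import *
E=tri(('scene10',230+352/3.5,150+396/3.5),('side10',200+279/3.5,120+535/3.5));print(E)
print('end',onz('side10',200+600/3.5,120+553/3.5,105), 'edge bench before',onz('scene9',230+348/3.5,150+456/3.5,2))
print(tri(('scene10',230+445/3.5,150+301/3.5),('side10',200+418/3.5,120+538/3.5)))
E
```

```text
(array([638.53750113,  71.01977242,  90.8138885 ]), [1.6, 1.6])
end [397.94836397  62.91301053 105.        ] edge bench before [639.18585168  70.60848492   2.        ]
(array([528.18297943,  85.6803696 , 128.72007405]), [3.5, 3.5])
```

```bash
python3 -m handwheel '[{"travel":[-5,0,20],"roll":0},{"travel":[-10,0,50],"roll":0},{"travel":[-15,0,85],"roll":0},{"travel":[-20,0,120],"roll":0},{"travel":[-25,0,155],"roll":0},{"travel":[-30,0,185],"roll":0},{"travel":[-32,0,203],"roll":0},{"travel":[-32,0,208],"roll":0}]'
python3 -m handwheel '[{"travel":[0,10,0],"roll":0},{"travel":[0,25,0],"roll":0},{"travel":[0,40,0],"roll":0},{"travel":[0,55,0],"roll":0},{"travel":[0,70,0],"roll":0},{"travel":[0,80,0],"roll":0},{"travel":[0,85,0],"roll":0},{"travel":[0,85,0],"roll":0}]'
python3 - <<'E'
from h import *
for n in ['scene','side']: shot(n,n+'11')
crop('scene11',280,120,480,270,3.5,'a11'); crop('side11',200,120,400,320,3.5,'b11')
print(env.state()['joints'])
E
```

```text
t: 14.35
eef_pos: [452.2, 68.3, 302.4]
tcp_rot: [0.065, 1.569, 0.065]
ft_force: [0.3, 0.7, -2.4]
opening: 0.281
t: 15.15
eef_pos: [451.9, 153.8, 300.7]
tcp_rot: [-3.019, 1.57, -3.018]
ft_force: [-0.4, -0.5, -1.5]
opening: 0.282
[ 1.88194724e-01  1.90496930e-01  1.78072171e+00 -5.80726768e-05
  1.17088874e+00 -1.38269238e+00]
```

View pics/a11.png

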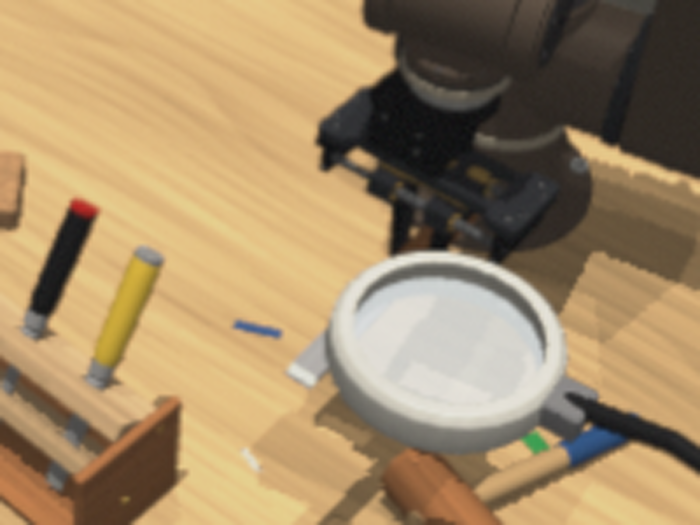

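View pics/b11.png

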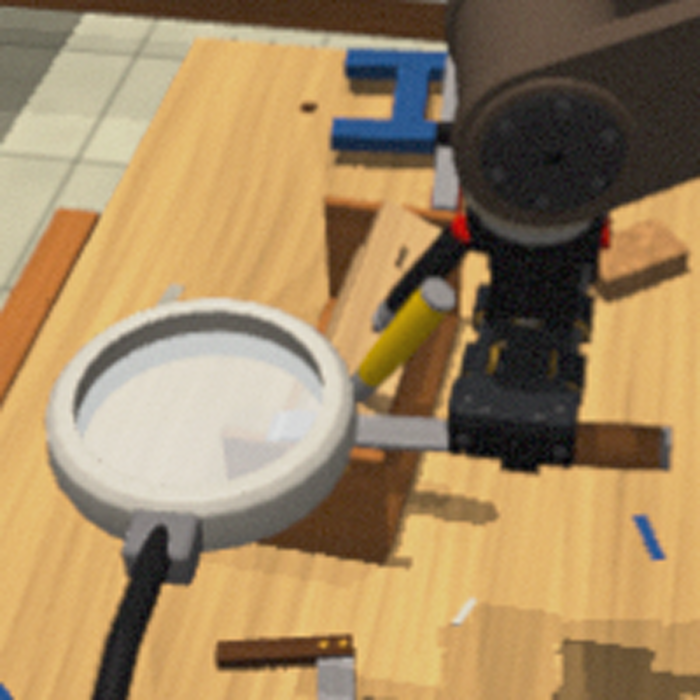

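```bash
python3 -m handwheel '[{"travel":[0,10,0],"roll":0},{"travel":[0,25,0],"roll":0},{"travel":[0,42,0],"roll":0},{"travel":[0,60,0],"roll":0},{"travel":[0,78,0],"roll":0},{"travel":[0,95,0],"roll":0},{"travel":[0,106,0],"roll":0},{"travel":[0,110,0],"roll":0}]'
python3 -m handwheel '[{"travel":[0,0,0],"roll":0},{"travel":[0,0,0],"roll":0},{"travel":[0,0,0],"roll":0},{"travel":[0,0,0],"roll":0},{"travel":[0,0,0],"roll":0}]'
python3 - <<'E'
from h import *
print(tri(('scene11',280+303/3.5,120+376/3.5),('side11',200+270/3.5,120+427/3.5)))
for n in ['scene','side']: shot(n,n+'12')
crop('scene12',320,120,520,270,3.5,'a12'); crop('side12',200,120,400,320,3.5,'b12')
print(env.state()['joints'],env.state()['qvel'])
E
```

```text
t: 16.05
eef_pos: [451.9, 264.2, 301.4]
tcp_rot: [1.912, 1.571, 1.912]
ft_force: [0.7, -0.4, -2.8]
opening: 0.278
t: 16.55
eef_pos: [452.1, 263.0, 301.6]
tcp_rot: [0.717, 1.571, 0.717]
ft_force: [0.1, -0.0, -2.6]
opening: 0.282
(array([609.43006655, 159.69222638, 301.82827275]), [0.5, 0.5])
[ 4.00810246e-01  2.61938174e-01  1.68242407e+00  5.76426899e-05
  1.19711250e+00 -1.16974914e+00] [ 4.26322118e-03  6.54509783e-04 -1.29372675e-05 -1.02359736e-03
  2.85372779e-05  3.36950933e-04]
```

View pics/a12.png

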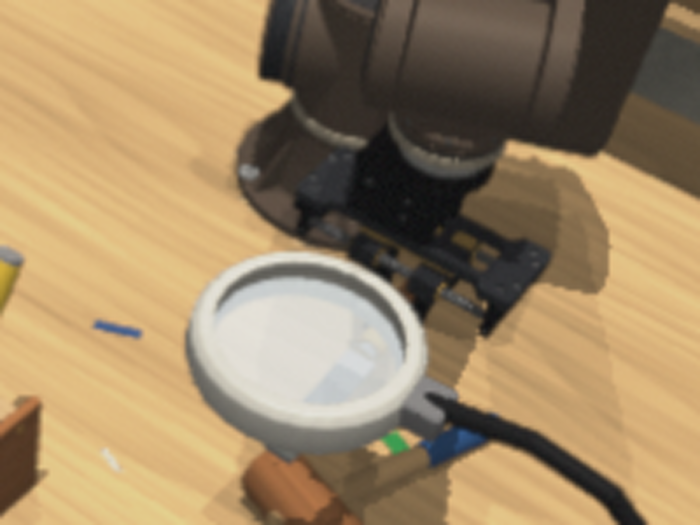

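View pics/b12.png

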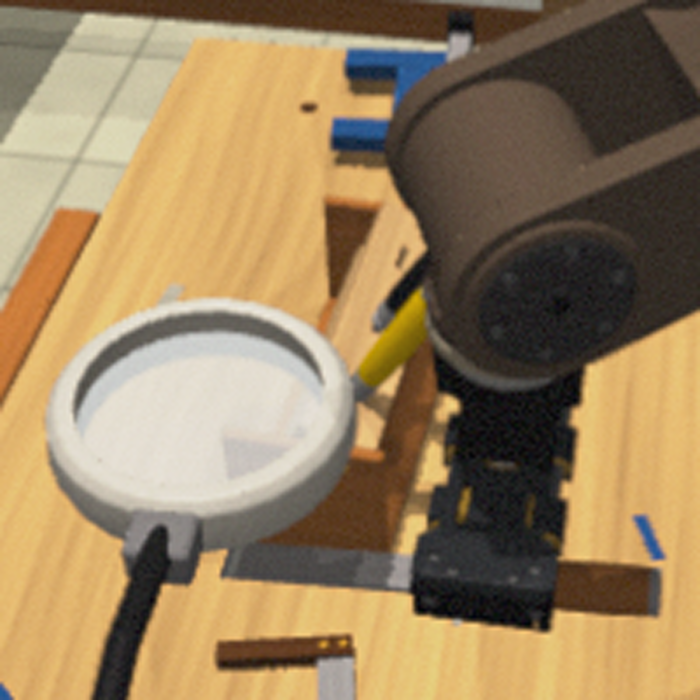

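```bash
python3 - <<'E'
from h import *
print(onz('side12',200+231/3.5,120+561/3.5,300), tri(('side12',200+231/3.5,120+561/3.5),('scene12',320+284/3.5,120+451/3.5)))
print(proj('scene12',np.array([608,268,300])),proj('side12',np.array([608,268,300])))
s=env.state(); print(s['t'],s['ft_force'])
E
```

```text
[606.64624403 266.34225571 300.        ] (array([606.75894534, 267.3090016 , 300.10702435]), [0.7, 0.7])
[400.98164179 249.04163883] [265.13546081 280.83503653]
16.65 [ 0.25195585  0.84730533 -1.7945043 ]
```

```bash
python3 -c "
from cell import job
print(job.job_done())"
```

```text
the job is handed in; nothing more can be done
None
```

The wooden-handled chisel is out of the rack and held under the lamp, level and bevel up, in the gripper alone. I handed the job in at about 16.7 s.

- **How it was done:** I drew it along its own axis. Since the moves could only shift and turn the tool about the vertical, I levelled it by resting its edge on the bench and swinging the gripper down. I then laid it down, took it again about 25 mm ahead of the handle middle, and carried it under the lens from the side.
- **Last checks before handing in:**
  - Two camera views put the edge at about (607, 267, 300) mm and the lens axis at about (612, 266) mm. That is about 5 mm off the axis and 100 mm below the lens.
  - I estimated about 5° of droop from the edge and grip heights, and the pictures showed no sign of slip. The bevel was seen facing up when I released it on the bench and again after the lift. It is too small to make out under the lens.
  - The arm was at rest with the grip holding. The force reading was about the chisel's own weight, and I saw no contact with the lamp or rack.
- **Other items:** The other two chisels, the square, the mallet and the sanding block looked unmoved in the pictures, but I did not measure them again.

No check failed or disagreed.

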